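Seat the mounting plate in a wall box, then hold its lid at 60 degrees

ROBOT

A 6-joint arm with a two-finger parallel gripper is mounted at the origin on the work surface; the furniture and walls round the work are solid. World frame = base frame: x ahead of the robot, y to its left, z up, the work surface at z = 0. Lengths are in mm, angles in degrees, forces in N, time in s.
With the tool pointing down it reaches from about 300 to 825 mm from the base axis. Payload 5.4 kg.
Tool frame: the origin (TCP) lies between the finger pads, 19 mm behind the fingertips; this is the grasp point; y points along the fingers, z is the direction in which the jaws open and shut, and the axes are right-handed (so a half turn about y gives the same grasp; the last joint's range is limited). The gripper opens to 92 mm and grips with 3 to 60 N. Pads are 20 mm wide; open, the fingers measure 128 mm over their backs; the gripper's body (75 mm by 189 mm) begins 69 mm behind the grasp point.
Start: joints at [63.134, 9.076, 91.501, -0, 79.423, -12.038], TCP at [147.165, 555.831, 233.301] pointing down, gripper open.
Joint ranges: [-166.64, 166.64], [-54.1, 131.32], [10.49, 154.53], [-73.88, 253.88], [9.74, 151.15], [-171.62, 171.62]. Speed limits (degrees/s): [147.25, 147.25, 180, 180, 180, 180].

INTERFACE

Orientations are given as a 3x3 rotation matrix whose columns are the frame's x, y, z axes.
In Python, from plant import telemetry, cams, sign_off gives the robot as it stands. The module is installed in compiled form; this text tells all that it offers.
- The arm moves only by the shell command python3 -m handwheel 'ROWS' [FORCE]. ROWS is JSON, a list of rows, each an object with "rotation": the turn, a rotation vector about the tool's x, y, z in units of 180 degrees (1.0 is 180 degrees), a list of three; "linear": the shift along the tool's x, y, z in units of 0.75 m (1.0 is 0.75 m), a list of three; "hand": the opening, from 0 (shut) to 1 (fully open). A call has 1 to 5 rows; each row is the pose to reach, as a shift and turn from the pose commanded when the call began, along the tool's axes at that moment, turning the shorter way round; what a row does not reach only later rows make up. A row lasts 1/10 s, in which the tool goes at most 50 mm and 8.59 degrees, less where a joint would pass 70% of its speed; a pose out of reach is approached as far as the arm can. A call with a number of a shift or a turn outside -1 to 1 is refused whole. A call with a gripper value outside its range is refused whole. The fingers move at their own pace and stop on an object; FORCE is the grip in N (left out, the last holds). Time passes only in rows, so rows that repeat a pose let the fingers close. It gives the time, the measured TCP pose, the force and the opening at its end, in the units of the state.
- telemetry.get_state(): the state, without advancing time (a new reading comes with each control period).
- cams.read_camera(name): name is "scene" or "top" or "wrist"; returns a dict with "img" (420x560x3 uint8, red, green, blue), "range_z" (420x560 float32, mm along the optical axis (not along the pixel's ray), 0 where there is no reading), "fx", "fy", "cx", "cy" (pixels), "R" (3x3) and "t" (3): a world point X has camera coordinates R X + t. Camera axes: x right, y down, z forward; pixel columns grow to the right and rows downward; lengths in mm; the calibration is good to about 2 mm. The wrist camera is an equidistant fisheye: a pixel r from the principal point sees the ray r / f radians off the axis. A picture is of the moment at which its call begins.
- sign_off(): hands the job in, once; it reports no verdict.
The state is a dict: "time": time; "joint_pos": joint angles; "joint_velocities": joint speeds; "joint_efforts": joint torques, N m; "eef_pos": TCP position; "tool_rot": TCP orientation; "force": force on the tool from outside, world axes, zero at the start; "moment": the same for the moment, N m; "opening": finger opening in mm.
Only numpy, scipy, OpenCV 4.12 (cv2) and the standard library are available. Lean on these libraries where they do the work, as an engineer would, in place of code of your own. Each camera call takes 0.05 s, during which the arm holds its last target. There are 200 camera calls.

TASK

The grey steel wall box lies on its back on the bench: lower its mounting plate (the loose one with the rail and control module on it) gently over the four studs inside, either way round, until it sits flush on all four stud collars, without dropping it, and only then let go of it. Then take hold of the open lid, bring it forward from where it leans back to 60 degrees open (0 is shut, 90 is upright) and hold it still there so that I can screw on the stay; the hinge is plain, so do not let the lid drop shut, and finish with the lid still held in the gripper's fingers and nothing else propping it. Leave the stay, the tape measure and the screwdriver where they lie.

Things in the scene. Friction and masses are not known exactly. Their poses are not given: they have to be found in the camera images.
- enclosure: Grey steel wall box on its back, open side up, fixed to the bench on its left or right half: 164 (x) by 200 (y) by 82 high, walls 2.5. Origin: centre of the underside; z up. Its -x wall, with two black cable glands standing out 21, faces the robot; the lid is hinged along the top of the +x wall. A rim turned inwards at the top leaves an opening of 144 (x) by 180 (y).
- seat (a point): Centre of the four studs in the box, 15 above the bench, at the height of their collars' tops; axes as the box. The plate's origin comes here when home. The upright studs stand at x = +-40, y = +-62 from here: collar 14 across, above it an 8 mm stud that ends 21 above the collar, its last 6 mm tapering to 3 across.
- plate: Loose steel mounting plate, 105 (x) by 150 (y) by 4, 0.35 to 0.6 kg, lying flat on the bench on the side where the box is not. Origin: centre of its underside; z up. Four holes 11 across at x = +-40, y = +-62 fit the studs, also after half a turn. A rail along y over its middle carries a control module (see point module); terminals 33 high begin 50 from the middle at +y, an end clamp at -y.
- module (a point): Grip point in the grey control module on the plate's middle, 46 above the plate's underside; axes as the plate. The module is 44 wide (y), to be gripped with the fingers closing along y. Its upper part is 46 long (x) and reaches 59 above the underside; its lower part, up to 36, is 82 long.
- lid (a joint): Opening angle of the lid in rad: 0 shut, 1.571 upright, 1.80 leaning back on its stop, where it rests at the start; 60 degrees is 1.047. Plain hinge, no spring, hardly any friction: let go forward of upright the lid falls shut, behind upright it falls back on the stop.
- lid_panel: The lid: grey steel tray 200 wide (y), 14 thick, 0.35 to 0.7 kg. Origin: on the hinge axis, mid-width. Shut, its axes are the box's and it reaches 170 towards -x and 14 up; opening turns it about +y, so at angle a the free edge lies towards (-cos a, sin a) in the box's x and z. Its inner side is hollow; two lock inserts stand 3 out of the outer face, 30 from the free edge, 70 off the middle.
- lid_edge (a point): Middle of the solid 14 by 14 bar into which the lid's free (upper) edge is folded over its whole width; axes as the lid: 163 towards -x and 7 towards +z from the lid's origin. It can be gripped from beyond the edge, tool pointing to the hinge, the fingers closing across the 14 mm thickness (z of these axes).
- lid_hinge (a point): Point on the hinge axis, mid-width, fixed to the box: 86 towards +x from the box's origin and 82.5 above the bench. Axes as the box; the hinge axis is y.
- stay: Slotted flat steel lid stay, 16 by 130 (y) by 4, lying on the bench between the box and the plate; origin at the centre of its underside. To be left alone.
- tape_measure: Pocket tape measure, grey, 35 by 79 (y) by 64 high, standing on the bench near the robot on the right; origin at the centre of its underside. To be left alone.
- screwdriver: Screwdriver, 25 by 172 (y) by 25, lying on the bench nearest the robot on the left; origin at the centre of its underside. To be left alone.

How it is judged (in metres and radians):
On the way:
1. the mounting plate sits flush on the four stud collars and is let go (z of plate in the frame of seat between -0.002 and 0.002 m and horizontal distance between plate and seat below 0.004 m and angle between the x axis of plate and the x axis of enclosure, either way round below 0.06 rad and angle between plate's own z axis and vertical below 0.03 rad and contact force between the fingers and plate below 0.1 N and linear speed of plate below 0.02 m/s), for 0.3 s.
At the end, for the whole second after the job is handed in: The plate rests on the four collars (height within 2 mm, centred within 4 mm, square within 3.4 degrees, level within 1.7 degrees) and is not touched by the fingers; the lid stands still between 55 and 65 degrees open, carried by the gripper's fingers, with no loose thing against it (z of plate in the frame of seat between -0.002 and 0.002 m and horizontal distance between plate and seat below 0.004 m and angle between the x axis of plate and the x axis of enclosure, either way round below 0.06 rad and angle between plate's own z axis and vertical below 0.03 rad and contact force between the fingers and plate below 0.1 N and value of joint lid between 0.96 and 1.134 rad and velocity of joint lid between -0.05 and 0.05 rad/s and contact force between the fingers and lid_panel above 0.3 N and contact force between each of stay, tape_measure, screwdriver, plate and lid_panel below 0.1 N); the arm keeps its last pose, push and grip.
It fails at once if the lid falls or is pushed to less than 30 degrees open (value of joint lid below 0.52 rad).
It fails at once if the plate is let drop: it falls out of the fingers faster than 0.3 m/s (more than about 5 mm) (linear speed of plate above 0.3 m/s and contact force between the fingers and plate below 0.05 N).
It fails at once if the plate is rammed into the box (contact force over 120 N) (contact force between plate and enclosure above 120 N).
It fails at once if the stay, tape measure or screwdriver is moved more than 25 mm (distance of any of stay, tape_measure, screwdriver from where it was at the start of the episode above 0.025 m).
It also fails if it takes over 61 s, if anything falls off the work surface, if the arm or the gripper's body presses on something with over 40 N, if the wrist force passes 120 N, or if a joint passes its speed limit or range.

## Working session

There is one attempt and no reset: what is moved stays moved. The work goes in short steps, Python scripts to look and compute and a shell command to move; the robot and the scene stay as the last step left them, time stands still between calls to the robot, and variables do not carry over. Pictures are saved under pics/ and viewed, about 8 in all and at most 12, crops included, and the job is handed in when it is done.

```bash
mkdir -p pics
cat > h.py <<'E'
import numpy as np,cv2
from plant import telemetry,cams
def cam(n,save=None):
    c=cams.read_camera(n)
    if save: cv2.imwrite(save,cv2.cvtColor(c["img"],cv2.COLOR_RGB2BGR))
    return c
def cloud(c):
    v,u=np.mgrid[:420,:560];z=c["range_z"].astype(float)
    P=np.stack([(u-c["cx"])/c["fx"]*z,(v-c["cy"])/c["fy"]*z,z],-1)
    W=(P-np.array(c["t"]))@np.array(c["R"])
    W[z==0]=np.nan
    return W
E
python3 - <<'E'
from h import *
s=telemetry.get_state()
print({k:np.round(v,3).tolist() for k,v in s.items()})
for n in("scene","top"):
    c=cam(n,f"pics/{n}0.png");W=cloud(c);np.save(n+"0.npy",W)
    print(n,c["fx"],-np.array(c["R"]).T@c["t"],np.array(c["R"]).round(2).tolist())
E
```

```text
{'time': 0.0, 'joint_pos': [63.135, 9.111, 91.573, -0.001, 79.424, -12.039], 'joint_velocities': [-0.041, -0.029, 0.052, 0.051, 0.007, -0.029], 'joint_efforts': [0.002, -38.558, -32.211, 0.07, 0.038, -0.0], 'eef_pos': [146.893, 555.29, 232.325], 'tool_rot': [[0.967, -0.001, 0.256], [-0.256, -0.002, 0.967], [-0.0, -1.0, -0.002]], 'force': [-0.645, -0.351, 0.866], 'moment': [-0.016, -0.027, -0.05], 'opening': 91.706}
scene 473.4194649426138 [ -75.65382514 -287.10601575  819.08887979] [[0.49, -0.87, 0.01], [-0.68, -0.39, -0.62], [0.54, 0.3, -0.79]]
top 421.75189579983885 [ 255.78857396    2.29107236 1014.52610899] [[-0.0, -1.0, -0.0], [-0.98, 0.0, -0.18], [0.18, 0.0, -0.98]]
```

View pics/top0.png

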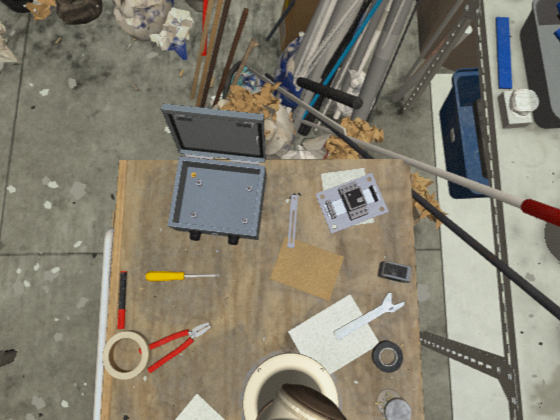

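View pics/scene0.png

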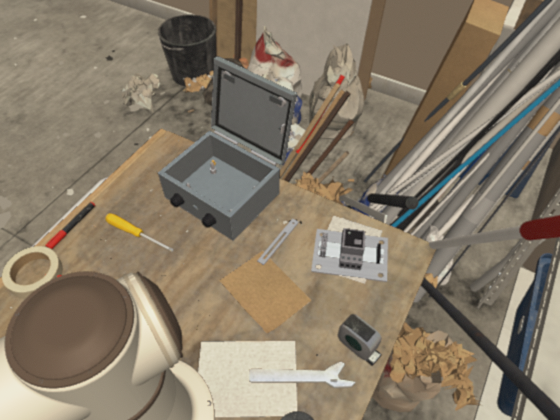

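The top view shows the box at about (218,198) with its lid open behind it, the plate at (352,202) yawed a few degrees, and the stay at (293,220). The scene view agrees. Next I measure by fitting to depth.

```bash
cat > m.py <<'E'
from h import *
def rect(P):
    (c,s,a)=cv2.minAreaRect(P[:,:2].astype(np.float32)); return np.round(c,1),np.round(s,1),round(a,2)
for n in("top","scene"):
    W=np.load(n+"0.npy");x,y,z=W[...,0],W[...,1],W[...,2]
    with np.errstate(invalid='ignore'):
        b=(x>380)&(x<640)&(y>0)&(y<330)
        m=b&(abs(z-82)<5)&(x<620); 
        k=cv2.connectedComponentsWithStats(m.astype(np.uint8))
        i=1+np.argmax(k[2][1:,4]); print(n,"rim",m.sum(),rect(W[k[1]==i]),np.median(z[k[1]==i]))
        p=(x>380)&(x<700)&(y<-60)&(y>-330)
        for lo,hi in((2.2,9),(30,42),(52,66)):
            m=p&(z>lo)&(z<hi);k=cv2.connectedComponentsWithStats(m.astype(np.uint8));i=1+np.argmax(k[2][1:,4])
            print(lo,hi,m.sum(),rect(W[k[1]==i]),W[k[1]==i].mean(0).round(1))
        t=(abs(x-300)<60)&(abs(y)<200); print("bench z",np.nanmedian(z[t&(z<20)]))
img=cv2.imread("pics/top0.png")
A=cv2.resize(img[90:250,155:275],None,fx=3.5,fy=3.5,interpolation=2);B=cv2.resize(img[155:245,280:405],None,fx=3.5,fy=3.5,interpolation=2)
o=np.zeros((560,420+438,3),np.uint8);o[:,:420]=A;o[:315,420:]=B[:,:438];cv2.imwrite("pics/crop1.png",o[:,:800])
E
python3 m.py
```

```text
top rim 1507 (array([466.4, 166.1]), array([200.8, 181.4]), 82.99) 81.75325636216976
2.2 9 1581 (array([ 454.4, -149.8]), array([124.1, 157.7]), 16.14) [ 451.5 -149.3    4.5]
30 42 402 (array([ 444.2, -154. ]), array([56.3, 44.1]), 20.41) [ 428.6 -157.5   35.7]
52 66 408 (array([ 456.2, -149.8]), array([46.5, 44.3]), 20.72) [ 455.6 -149.2   59.1]
bench z -0.14794443037625726
scene rim 1339 (array([462.7, 164.7]), array([202.6, 171.5]), 83.77) 82.75149159848333
2.2 9 3068 (array([ 467.4, -140.8]), array([158.7, 171.2]), 18.0) [ 450.7 -155.     4.9]
30 42 399 (array([ 428.7, -162.6]), array([23.3, 44.1]), 21.04) [ 427.6 -162.7   36.6]
52 66 508 (array([ 456.8, -151.9]), array([48.2, 44.2]), 20.55) [ 454.2 -152.8   60.2]
bench z 1.1399753433593047
```

View pics/crop1.png

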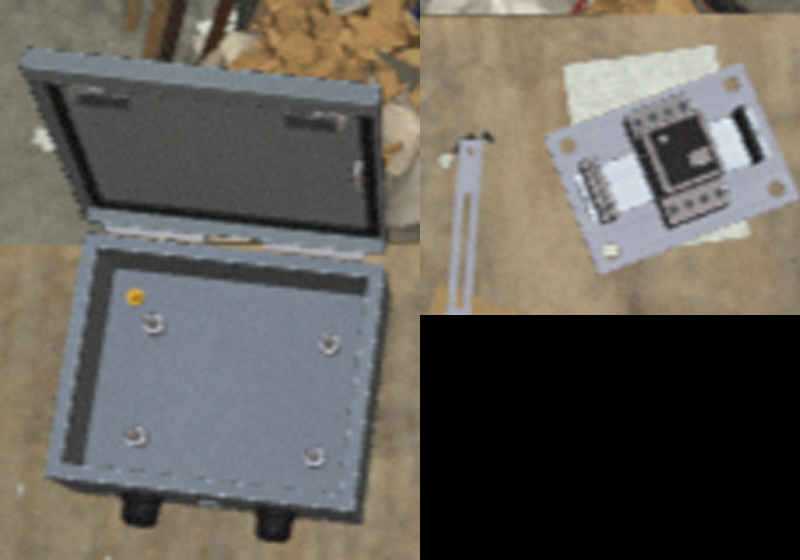

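```bash
cat >> h.py <<'E'
from scipy.spatial.transform import Rotation as Ro
def down(yaw):
    c,s=np.cos(np.radians(yaw)),np.sin(np.radians(yaw))
    return np.array([[c,0,-s],[s,0,c],[0,-1,0]])
def to(p,R):
    "shift and turn from the present pose, in the units of the rows"
    s=telemetry.get_state();R0=np.array(s["tool_rot"]);d=np.array(p)-s["eef_pos"]
    print("rot",(Ro.from_matrix(R0.T@R).as_rotvec()/np.pi).round(4).tolist(),"lin",(R0.T@d/750).round(4).tolist(),"mm",np.linalg.norm(d).round(1))
def st():
    s=telemetry.get_state();print(round(s["time"],2),"p",np.round(s["eef_pos"],1),"R",np.round(s["tool_rot"],3).tolist(),"F",np.round(s["force"],1),"op",round(s["opening"],1))
E
python3 -c "
from h import *
to([450,160,300],down(-7))"
```

```text
rot [0.0005, -0.0435, -0.0001] lin [0.5255, -0.0896, -0.4063] mm 502.7
```

```bash
python3 -m handwheel '[{"rotation":[0,-0.0435,0],"linear":[0.3,-0.09,-0.23],"hand":1},{"rotation":[0,-0.0435,0],"linear":[0.3,-0.09,-0.23],"hand":1},{"rotation":[0,-0.0435,0],"linear":[0.3,-0.09,-0.23],"hand":1},{"rotation":[0,-0.0435,0],"linear":[0.3,-0.09,-0.23],"hand":1},{"rotation":[0,-0.0435,0],"linear":[0.3,-0.09,-0.23],"hand":1}]'; python3 -c "
from h import *
to([450,160,300],down(-7))"
```

```text
time: 0.6
eef_pos: [296.4, 361.6, 291.3]
tool_rot: [[0.993, -0.0, 0.121], [-0.121, -0.0, 0.993], [-0.0, -1.0, -0.0]]
force: [1.7, 1.3, 0.4]
opening: 92.1
rot [0.0001, 0.0002, -0.0001] lin [0.2359, -0.0116, -0.242] mm 253.6
```

```bash
python3 -m handwheel '[{"rotation":[0,0,0],"linear":[0.236,-0.012,-0.242],"hand":1},{"rotation":[0,0,0],"linear":[0.236,-0.012,-0.242],"hand":1},{"rotation":[0,0,0],"linear":[0.236,-0.012,-0.242],"hand":1},{"rotation":[0,0,0],"linear":[0.236,-0.012,-0.242],"hand":1},{"rotation":[0,0,0],"linear":[0.236,-0.012,-0.242],"hand":1}]'; python3 -m handwheel '[{"rotation":[0,0,0],"linear":[0,0,0],"hand":1},{"rotation":[0,0,0],"linear":[0,0,0],"hand":1},{"rotation":[0,0,0],"linear":[0,0,0],"hand":1}]'; python3 -c "
from h import *
import pickle
c=cam('wrist','pics/wrist1.png');pickle.dump(c,open('w1.pkl','wb'))
print(c['fx'],c['cx'],c['cy'],np.array(c['R']).round(3).tolist(),-np.array(c['R']).T@c['t'])
st()"
```

```text
time: 1.1
eef_pos: [447.9, 162.7, 299.9]
tool_rot: [[0.993, -0.0, 0.122], [-0.122, 0.0, 0.993], [-0.0, -1.0, 0.0]]
force: [1.5, 1.7, -0.0]
opening: 92.2
time: 1.4
eef_pos: [446.5, 165.4, 299.7]
tool_rot: [[0.993, -0.001, 0.121], [-0.121, 0.0, 0.993], [-0.001, -1.0, 0.0]]
force: [0.7, 1.1, -0.3]
opening: 91.8
325.19226210127806 280.3015888755997 209.27039355498957 [[0.121, 0.993, 0.001], [0.949, -0.116, 0.293], [0.29, -0.035, -0.956]] [364.46231967 176.13297851 450.24101315]
1.45 p [446.4 165.7 299.8] R [[0.993, -0.001, 0.12], [-0.12, 0.0, 0.993], [-0.001, -1.0, 0.0]] F [-0.2  0.1  0.9] op 91.9
```

View pics/wrist1.png

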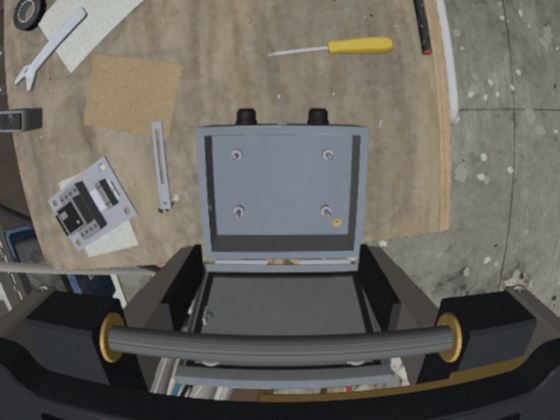

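Wrist view: the four studs are at about (237,155), (328,155), (239,212) and (326,212), seen through the box opening. The lid lies behind.

```bash
cat >> h.py <<'E'
def wcloud(c):
    v,u=np.mgrid[:420,:560];z=c["range_z"].astype(float)
    a,b=u-c["cx"],v-c["cy"];r=np.hypot(a,b)+1e-9;th=r/c["fx"];k=np.tan(th)/r
    P=np.stack([a*k*z,b*k*z,z],-1);P[z==0]=np.nan
    return (P-np.array(c["t"]))@np.array(c["R"])
def ray(c,u,v,h):
    a,b=u-c["cx"],v-c["cy"];r=np.hypot(a,b)+1e-9;th=r/c["fx"]
    d=np.array([a/r*np.sin(th),b/r*np.sin(th),np.cos(th)])@np.array(c["R"]);o=-np.array(c["R"]).T@c["t"]
    return o+d*(h-o[2])/d[2]
E
cat > s.py <<'E'
from h import *
import pickle
c=pickle.load(open('w1.pkl','rb'));W=wcloud(c);x,y,z=np.moveaxis(W,-1,0)
g=c["img"].astype(int).sum(2)
print("floor z",np.nanmedian(z[165:205,250:315]))
# template on collars: bright blobs
ps=[]
for u,v in((237,155),(328,155),(239,212),(326,212)):
    s=g[v-9:v+10,u-9:u+10];w=np.abs(s-np.median(s));w=np.where(w>60,1,0)
    yy,xx=np.mgrid[v-9:v+10,u-9:u+10];pu,pv=(w*xx).sum()/w.sum(),(w*yy).sum()/w.sum()
    zz=z[v-9:v+10,u-9:u+10];Q=W[v-9:v+10,u-9:u+10][(zz>11)&(zz<45)]
    p=ray(c,pu,pv,20);ps.append(p);print(round(pu,1),round(pv,1),w.sum(),"ray@20",p.round(1),"depth",len(Q),Q.mean(0).round(1) if len(Q) else '', np.nanmax(zz).round(1))
    ps.append(Q.mean(0))
for P in(np.array(ps[::2]),np.array(ps[1::2])):
    m=P.mean(0);d=(P[0]-P[1]+P[2]-P[3])[:2]/2;e=(P[2]-P[0]+P[3]-P[1])[:2]/2
    print("centre",m.round(1),"dy",np.linalg.norm(d).round(1),"dx",np.linalg.norm(e).round(1),"yaw",np.degrees(np.arctan2(d[0],-d[1])).round(2),np.degrees(np.arctan2(e[1],e[0])).round(2))
m=(abs(z-82)<4)&(x<620)&(x>350)&(y>20)&(y<320);m[262:]=0
R=np.array([[np.cos(np.radians(7)),-np.sin(np.radians(7))],[np.sin(np.radians(7)),np.cos(np.radians(7))]])
q=(W[m][:,:2])@R.T
lo=np.percentile(q,.5,0);hi=np.percentile(q,99.5,0);print("rim box-frame lo/hi",lo,hi,hi-lo, "centre if -x wall at lo", (np.array([lo[0]+82,(lo[1]+hi[1])/2])@R))
# plate
for lo,hi in((2.2,9),(52,66)):
    m=(x>330)&(x<620)&(y<-40)&(z>lo)&(z<hi);print(lo,m.sum(),cv2.minAreaRect(W[m][:,:2].astype(np.float32)),np.median(z[m]))
E
python3 s.py
```

```text
floor z 2.0715435072510022
236.8 154.1 37 ray@20 [411.6 112.3  20. ] depth 74 [412.2 111.4  20.4] 35.7
326.3 153.4 32 ray@20 [425.2 231.   20. ] depth 87 [426.4 232.2  21.8] 36.3
238.7 209.9 56 ray@20 [489.1 103.   20. ] depth 87 [491.  101.9  21.1] 36.1
325.8 209.4 41 ray@20 [503.  223.4  20. ] depth 73 [505.5 223.2  20.9] 36.0
centre [457.2 167.4  20. ] dy 120.4 dx 78.1 yaw -6.54 -6.24
centre [458.8 167.2  21. ] dy 121.9 dx 79.5 yaw -6.76 -6.66
rim box-frame lo/hi [354.47450586 122.21572703] [520.31128187 321.64548919] [165.83677601 199.42976216] centre if -x wall at lo [460.26762858 167.08350957]
2.2 1577 ((462.14544677734375, -181.14089965820312), (181.1769256591797, 275.85040283203125), 17.659006118774414) 3.105585716759196
52 771 ((486.9109802246094, -220.271728515625), (46.84405517578125, 200.84747314453125), 22.146438598632812) 58.10445231912046
```

```bash
python3 -c "
from h import *
to([456,-151,200],down(20.6))"
```

```text
rot [-0.0001, -0.1527, -0.0002] lin [0.0635, 0.133, -0.4177] mm 332.2
```

```bash
python3 -m handwheel '[{"rotation":[0,-0.05,0],"linear":[0.01,0,-0.06],"hand":1},{"rotation":[0,-0.1,0],"linear":[0.02,0.02,-0.12],"hand":1},{"rotation":[0,-0.153,0],"linear":[0.04,0.05,-0.18],"hand":1},{"rotation":[0,-0.153,0],"linear":[0.05,0.07,-0.24],"hand":1},{"rotation":[0,-0.153,0],"linear":[0.06,0.09,-0.3],"hand":1}]' | tail -4; python3 -c "
from h import *
to([456,-151,200],down(20.6))"
```

```text
eef_pos: [463.6, -50.5, 236.6]
tool_rot: [[0.935, 0.001, -0.356], [0.356, 0.0, 0.935], [0.001, -1.0, -0.0]]
force: [0.6, -0.5, 0.7]
opening: 91.7
rot [0.0001, 0.0014, 0.0002] lin [-0.0571, 0.0488, -0.1216] mm 107.2
```

```bash
python3 -m handwheel '[{"rotation":[0,0,0],"linear":[-0.057,0.049,-0.122],"hand":1},{"rotation":[0,0,0],"linear":[-0.057,0.049,-0.122],"hand":1},{"rotation":[0,0,0],"linear":[-0.057,0.049,-0.122],"hand":1},{"rotation":[0,0,0],"linear":[-0.057,0.049,-0.122],"hand":1},{"rotation":[0,0,0],"linear":[-0.057,0.049,-0.122],"hand":1}]' | tail -4
python3 - <<'E'
from h import *
import pickle
c=cam('wrist','pics/wrist2.png');pickle.dump(c,open('w2.pkl','wb'));st()
W=wcloud(c);x,y,z=np.moveaxis(W,-1,0)
n=(abs(x-456)<110)&(abs(y+151)<110)
for lo,hi in((2.2,9),(30,40),(53,64)):
    m=n&(z>lo)&(z<hi);k=cv2.connectedComponentsWithStats(m.astype(np.uint8))
    i=1+np.argmax(k[2][1:,4]);m=k[1]==i;print(lo,m.sum(),cv2.minAreaRect(W[m][:,:2].astype(np.float32)),np.median(z[m]))
E
```

```text
eef_pos: [456.4, -149.7, 200.9]
tool_rot: [[0.936, 0.001, -0.353], [0.353, 0.0, 0.936], [0.001, -1.0, 0.0]]
force: [-0.0, 0.8, 0.3]
opening: 92.1
2.5 p [ 456.5 -149.6  201.1] R [[0.935, 0.001, -0.353], [0.353, -0.0, 0.935], [0.001, -1.0, -0.001]] F [ 0.6 -0.4  0.3] op 91.7
2.2 5061 ((456.205322265625, -150.19236755371094), (109.50894165039062, 150.40261840820312), 20.992168426513672) 3.1730718274472003
30 897 ((428.19219970703125, -161.06710815429688), (18.884353637695312, 43.75135803222656), 20.8268985748291) 35.08814476698839
53 2209 ((457.552978515625, -149.8724365234375), (45.68216323852539, 44.11106491088867), 20.94638442993164) 58.488199862122656
```

View pics/wrist2.png

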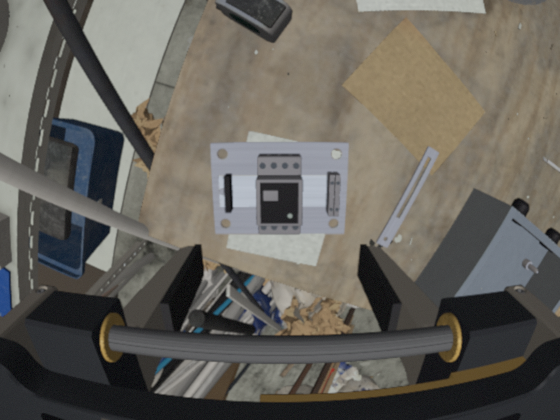

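Wrist view: the module is centred at about (279,193) between the fingers, and the plate's edges are parallel to the image. The depth fits agree with the nominal sizes. The terminals start 50 from the middle, so I'll go down with the fingers open only about 55 mm.

```bash
python3 -m handwheel '[{"rotation":[0,-0.001,0],"linear":[0,0.06,-0.001],"hand":0.6},{"rotation":[0,-0.001,0],"linear":[0,0.12,-0.001],"hand":0.6},{"rotation":[0,-0.001,0],"linear":[0,0.12,-0.001],"hand":0.6},{"rotation":[0,-0.001,0],"linear":[0,0.12,-0.001],"hand":0.6},{"rotation":[0,-0.001,0],"linear":[0,0.12,-0.001],"hand":0.6}]' | tail -4; python3 -c "
from h import *
to([456.7,-150.1,48],down(20.9))"
```

```text
eef_pos: [458.1, -152.4, 113.3]
tool_rot: [[0.935, 0.004, -0.355], [0.355, -0.003, 0.935], [0.003, -1.0, -0.004]]
force: [-0.3, 0.1, 0.2]
opening: 55.6
rot [0.0012, -0.0006, 0.0009] lin [-0.0008, 0.0871, 0.0039] mm 65.4
```

```bash
python3 -m handwheel '[{"rotation":[0.001,0,0.001],"linear":[-0.001,0.03,0.003],"hand":0.6},{"rotation":[0.001,0,0.001],"linear":[-0.001,0.05,0.003],"hand":0.6},{"rotation":[0.001,0,0.001],"linear":[-0.001,0.07,0.003],"hand":0.6},{"rotation":[0.001,0,0.001],"linear":[-0.001,0.086,0.003],"hand":0.6},{"rotation":[0.001,0,0.001],"linear":[-0.001,0.086,0.003],"hand":0.6}]' | tail -4; python3 -c "
from h import *
to([456.7,-150.1,48],down(20.9))"
```

```text
eef_pos: [454.8, -150.1, 46.1]
tool_rot: [[0.935, -0.004, -0.354], [0.354, 0.002, 0.935], [-0.003, -1.0, 0.003]]
force: [0.7, 0.3, 0.9]
opening: 55.1
rot [-0.001, -0.0009, -0.001] lin [0.0024, -0.0025, -0.0008] mm 2.7
```

```bash
python3 -m handwheel '[{"rotation":[0,0,0],"linear":[0.002,-0.001,0],"hand":0.6},{"rotation":[0,0,0],"linear":[0.002,-0.001,0],"hand":0.3},{"rotation":[0,0,0],"linear":[0.002,-0.001,0],"hand":0.3},{"rotation":[0,0,0],"linear":[0.002,-0.001,0],"hand":0.3},{"rotation":[0,0,0],"linear":[0.002,-0.001,0],"hand":0.3}]' 45| tail -4; python3 -m handwheel '[{"rotation":[0,0,0],"linear":[0,-0.01,0],"hand":0.3},{"rotation":[0,0,0],"linear":[0,-0.02,0],"hand":0.3},{"rotation":[0,0,0],"linear":[0,-0.03,0],"hand":0.3},{"rotation":[0,0,0],"linear":[0,-0.03,0],"hand":0.3},{"rotation":[0,0,0],"linear":[0,-0.03,0],"hand":0.3}]'|tail -4; python3 -c "
from h import *
st();to([459,167,190],down(-6.7))"
```

```text
eef_pos: [457.1, -150.3, 47.9]
tool_rot: [[0.935, -0.002, -0.354], [0.354, 0.0, 0.935], [-0.002, -1.0, 0.001]]
force: [0.3, -0.6, 5.8]
opening: 43.8
eef_pos: [456.0, -149.6, 69.2]
tool_rot: [[0.935, -0.004, -0.354], [0.354, 0.002, 0.935], [-0.003, -1.0, 0.003]]
force: [0.1, 0.3, -6.2]
opening: 43.9
4.5 p [ 456.  -149.6   69.2] R [[0.935, -0.004, -0.354], [0.354, 0.002, 0.935], [-0.003, -1.0, 0.003]] F [ 0.1  0.3 -6.2] op 43.9
rot [-0.0007, 0.1523, -0.0012] lin [0.1525, -0.1603, 0.3939] mm 338.9
```

```bash
python3 -m handwheel '[{"rotation":[0,0,0],"linear":[0,-0.05,0],"hand":0.3},{"rotation":[0,0.02,0],"linear":[0.01,-0.1,0.03],"hand":0.3},{"rotation":[0,0.05,0],"linear":[0.03,-0.15,0.07],"hand":0.3},{"rotation":[0,0.08,0],"linear":[0.05,-0.16,0.12],"hand":0.3},{"rotation":[0,0.11,0],"linear":[0.07,-0.16,0.17],"hand":0.3}]'|tail -4;python3 -c "
from h import *
st();to([459,167,190],down(-6.7))"
```

```text
eef_pos: [461.7, -11.2, 191.6]
tool_rot: [[1.0, 0.0, -0.011], [0.011, 0.001, 1.0], [0.0, -1.0, 0.001]]
force: [0.4, -0.2, -5.9]
opening: 43.6
5.0 p [461.7 -11.2 191.6] R [[1.0, 0.0, -0.011], [0.011, 0.001, 1.0], [0.0, -1.0, 0.001]] F [ 0.4 -0.2 -5.9] op 43.6
rot [-0.0002, 0.0408, 0.0001] lin [-0.001, 0.0023, 0.2376] mm 178.2
```

```bash
python3 -m handwheel '[{"rotation":[0,0.02,0],"linear":[0,0,0.06],"hand":0.3},{"rotation":[0,0.04,0],"linear":[0,0,0.12],"hand":0.3},{"rotation":[0,0.041,0],"linear":[-0.001,0.001,0.17],"hand":0.3},{"rotation":[0,0.041,0],"linear":[-0.001,0.002,0.21],"hand":0.3},{"rotation":[0,0.041,0],"linear":[-0.001,0.002,0.2375],"hand":0.3}]'|tail -4; python3 -m handwheel '[{"rotation":[0,0,0],"linear":[0,0,0],"hand":0.3},{"rotation":[0,0,0],"linear":[0,0,0],"hand":0.3},{"rotation":[0,0,0],"linear":[0,0,0],"hand":0.3},{"rotation":[0,0,0],"linear":[0,0,0],"hand":0.3}]'|tail -4
python3 - <<'E'
from h import *
import pickle
c=cam('wrist','pics/wrist3.png');pickle.dump(c,open('w3.pkl','wb'));st()
W=wcloud(c);x,y,z=np.moveaxis(W,-1,0)
n=(abs(x-459)<90)&(abs(y-167)<110)
for lo,hi in((136,156),(192,208)):
    m=n&(z>lo)&(z<hi);k=cv2.connectedComponentsWithStats(m.astype(np.uint8));i=1+np.argmax(k[2][1:,4]);m=k[1]==i
    Q=W[m];pl=np.linalg.lstsq(np.c_[Q[:,:2],np.ones(len(Q))],Q[:,2],rcond=None)[0]
    print(lo,m.sum(),cv2.minAreaRect(Q[:,:2].astype(np.float32)),np.median(Q[:,2]),pl[:2])
to([459,167,150],down(-6.7))
E
```

```text
eef_pos: [455.9, 168.1, 187.4]
tool_rot: [[0.994, -0.006, 0.111], [-0.111, 0.002, 0.994], [-0.006, -1.0, 0.001]]
force: [-0.3, -1.1, -5.8]
opening: 43.8
eef_pos: [457.0, 165.1, 188.0]
tool_rot: [[0.993, -0.004, 0.114], [-0.114, 0.002, 0.993], [-0.005, -1.0, 0.001]]
force: [-0.0, -0.4, -5.5]
opening: 43.6
5.95 p [457.1 165.2 188.2] R [[0.993, -0.004, 0.114], [-0.114, 0.002, 0.993], [-0.004, -1.0, 0.001]] F [ 0.1 -0.1 -5.8] op 43.6
136 14229 ((455.1960754394531, 166.0345458984375), (151.26141357421875, 101.02102661132812), 83.33910369873047) 143.47343844978764 [ 0.06683907 -0.00309042]
192 8244 ((457.4168395996094, 165.79237365722656), (74.77066040039062, 46.81938552856445), 83.73157501220703) 198.60491937255046 [ 0.00848161 -0.00616872]
rot [-0.0004, 0.0009, -0.0014] lin [0.0025, 0.0509, 0.0026] mm 38.2
```

View pics/wrist3.png

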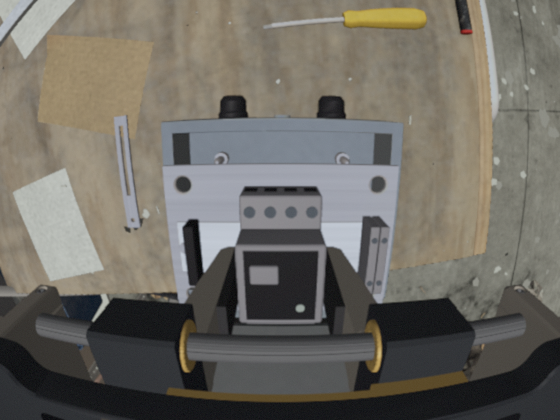

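Wrist view: the gripped plate's front holes are at about (184,184) and (377,184), and the two front studs are visible at (221,158) and (343,158). I'll compare them in the same camera frame.

```bash
cat > p.py <<'E'
from h import *
import pickle,sys
c=pickle.load(open(sys.argv[1],'rb'));hz=float(sys.argv[2])
W=wcloud(c);x,y,z=np.moveaxis(W,-1,0)
m=np.zeros_like(z,bool);m[168:215,172:236]=1;m[168:215,326:390]=1;m&=abs(z-hz)<12
Q=W[m];A=np.c_[Q[:,:2],np.ones(len(Q))];w=np.ones(len(Q),bool)
for _ in range(6):
    pl=np.linalg.lstsq(A[w],Q[w,2],rcond=None)[0];r=Q[:,2]-A@pl;w=abs(r-np.median(r[w]))<1.5
print("plate plane slopes",pl[:2].round(4),"z at 458,166",(pl@[458,166,1]).round(1),w.sum())
g=c["img"].astype(int).sum(2)
H=[]
for u,v in((184,184),(377,184)):
    s=g[v-14:v+15,u-14:u+15];wd=s<np.median(s)-120;yy,xx=np.mgrid[v-14:v+15,u-14:u+15]
    hu,hv=xx[wd].mean(),yy[wd].mean();H.append(ray(c,hu,hv,hz+2));print("hole",hu.round(1),hv.round(1),wd.sum(),H[-1].round(1))
for u,v in((220,158),(343,158)):
    zz=z[v-10:v+7,u-12:u+13];QQ=W[v-10:v+7,u-12:u+13][(zz>24)&(zz<40)]
    print("stud shaft",len(QQ),QQ.mean(0).round(1) if len(QQ) else '')
E
python3 p.py w3.pkl 140; python3 -c "
import cv2
i=cv2.imread('pics/wrist3.png')[120:220,150:410];cv2.imwrite('pics/crop3.png',cv2.resize(i,None,fx=3,fy=3,interpolation=2))"
```

```text
plate plane slopes [-0.0006  0.0009] z at 458,166 143.3 5479
hole 182.6 183.9 220 [410.6 108.7 142. ]
hole 377.5 184.0 209 [425.  232.2 142. ]
stud shaft 54 [412.1 111.1  31. ]
stud shaft 44 [426.4 232.4  31.1]
```

View pics/crop3.png

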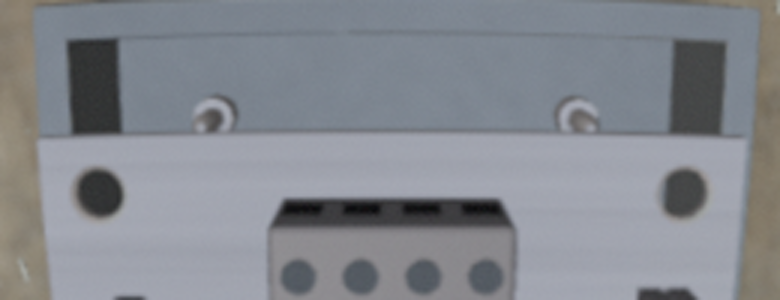

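Run:
```python
from h import *
import pickle
c=pickle.load(open('w3.pkl','rb'))
for n,a,b,h in(("collar",(221.3,158),(342.3,158.3),15),("tip",(218,161.7),(345.7,162),36),("hole",(182.8,184),(377.6,184),143.3)):
    A,B=ray(c,*a,h),ray(c,*b,h);d=(B-A)[:2];print(n,A.round(1),B.round(1),"mid",((A+B)/2).round(1),"len",np.linalg.norm(d).round(1),"yaw",np.degrees(np.arctan2(-d[0],d[1])).round(2))
st()
```

```text
collar [412.  111.4  15. ] [426.3 233.   15. ] mid [419.2 172.2  15. ] len 122.5 yaw -6.69
tip [412.7 111.8  36. ] [426.9 232.3  36. ] mid [419.8 172.   36. ] len 121.3 yaw -6.69
hole [410.5 109.2 143.3] [424.6 231.9 143.3] mid [417.5 170.5 143.3] len 123.4 yaw -6.59
5.95 p [457.1 165.2 188.2] R [[0.993, -0.004, 0.114], [-0.114, 0.002, 0.993], [-0.004, -1.0, 0.001]] F [ 0.1 -0.1 -5.8] op 43.6
```

```bash
python3 -c "
from h import *
to([459.1,166.8,97],down(-6.7))"; python3 -m handwheel '[{"rotation":[0,0.0007,0],"linear":[0.0024,0.03,0.002],"hand":0.3},{"rotation":[0,0.0007,0],"linear":[0.0024,0.06,0.002],"hand":0.3},{"rotation":[0,0.0007,0],"linear":[0.0024,0.09,0.002],"hand":0.3},{"rotation":[0,0.0007,0],"linear":[0.0024,0.115,0.002],"hand":0.3},{"rotation":[0,0.0007,0],"linear":[0.0024,0.12,0.002],"hand":0.3}]'|tail -4; python3 -m handwheel '[{"rotation":[0,0,0],"linear":[0,0,0],"hand":0.3},{"rotation":[0,0,0],"linear":[0,0,0],"hand":0.3},{"rotation":[0,0,0],"linear":[0,0,0],"hand":0.3}]'|tail -4;python3 - <<'E'
from h import *
to([459.1,166.8,80],down(-6.7))
import pickle
c=cam('wrist','pics/wrist4.png');pickle.dump(c,open('w4.pkl','wb'));st()
i=cv2.imread('pics/wrist4.png')[120:240,150:410];cv2.imwrite('pics/crop4.png',cv2.resize(i,None,fx=3,fy=3,interpolation=2))
E
```

```text
rot [-0.0004, 0.0009, -0.0014] lin [0.0029, 0.1215, 0.0023] mm 91.2
eef_pos: [456.7, 166.7, 95.9]
tool_rot: [[0.993, -0.009, 0.116], [-0.116, 0.001, 0.993], [-0.009, -1.0, 0.0]]
force: [-1.5, -0.5, -4.5]
opening: 43.5
eef_pos: [459.7, 167.5, 99.6]
tool_rot: [[0.993, -0.001, 0.115], [-0.115, 0.002, 0.993], [-0.002, -1.0, 0.002]]
force: [0.1, -0.3, -5.3]
opening: 43.6
rot [-0.0006, 0.0006, -0.0005] lin [-0.0007, 0.0262, -0.0011] mm 19.7
6.8 p [459.6 167.5  99.5] R [[0.993, -0.002, 0.115], [-0.115, 0.002, 0.993], [-0.002, -1.0, 0.002]] F [-0.5  0.6 -4.7] op 43.8
```

View pics/crop4.png

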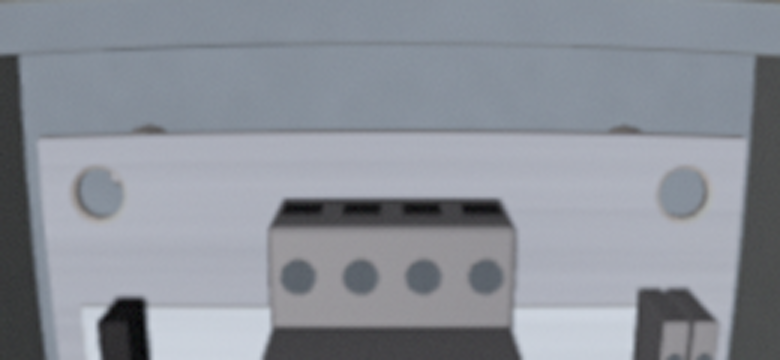

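Crop: plate holes at crop x = 99 and 683 (mid 391), stud tips just past the plate edge at 150 and 625 (mid 387.5). The plate is therefore about 1 mm too far toward +y, so I'll correct that and descend slowly.

```bash
python3 -c "
from h import *
to([459.3,166.5,88],down(-6.7))"; python3 -m handwheel '[{"rotation":[0,0.0005,0],"linear":[-0.0002,0.005,-0.0013],"hand":0.3},{"rotation":[0,0.0005,0],"linear":[-0.0002,0.01,-0.0013],"hand":0.3},{"rotation":[0,0.0005,0],"linear":[-0.0002,0.015,-0.0013],"hand":0.3},{"rotation":[0,0.0005,0],"linear":[-0.0002,0.015,-0.0013],"hand":0.3},{"rotation":[0,0.0005,0],"linear":[-0.0002,0.015,-0.0013],"hand":0.3}]'|tail -4; python3 -m handwheel '[{"rotation":[0,0,0],"linear":[0,0.003,0],"hand":0.3},{"rotation":[0,0,0],"linear":[0,0.006,0],"hand":0.3},{"rotation":[0,0,0],"linear":[0,0.009,0],"hand":0.3},{"rotation":[0,0,0],"linear":[0,0.009,0],"hand":0.3},{"rotation":[0,0,0],"linear":[0,0.009,0],"hand":0.3}]'|tail -4;python3 -c "
from h import *
to([459.3,166.5,64],down(-6.7))"
```

```text
rot [-0.0006, 0.0006, -0.0006] lin [-0.0002, 0.0153, -0.0014] mm 11.5
eef_pos: [458.1, 166.5, 86.7]
tool_rot: [[0.993, -0.005, 0.116], [-0.116, 0.002, 0.993], [-0.005, -1.0, 0.001]]
force: [-1.0, -0.3, -3.9]
opening: 43.8
eef_pos: [458.2, 166.6, 80.2]
tool_rot: [[0.993, -0.004, 0.116], [-0.116, 0.002, 0.993], [-0.004, -1.0, 0.001]]
force: [0.2, -0.0, -5.3]
opening: 43.6
rot [-0.0004, 0.0001, -0.0014] lin [0.0015, 0.0215, 0.0001] mm 16.2
```

No contact force with the plate 5 mm below the stud tips, so the studs are in the holes. I keep going in small steps.

```bash
python3 -m handwheel '[{"rotation":[0,0,0],"linear":[0.001,0.002,0],"hand":0.3},{"rotation":[0,0,0],"linear":[0.001,0.004,0],"hand":0.3},{"rotation":[0,0,0],"linear":[0.001,0.006,0],"hand":0.3},{"rotation":[0,0,0],"linear":[0.001,0.008,0],"hand":0.3},{"rotation":[0,0,0],"linear":[0.001,0.008,0],"hand":0.3}]'|tail -4; python3 -m handwheel '[{"rotation":[0,0,0],"linear":[0,0.002,0],"hand":0.3},{"rotation":[0,0,0],"linear":[0,0.004,0],"hand":0.3},{"rotation":[0,0,0],"linear":[0,0.006,0],"hand":0.3},{"rotation":[0,0,0],"linear":[0,0.006,0],"hand":0.3},{"rotation":[0,0,0],"linear":[0,0.006,0],"hand":0.3}]'|tail -4;python3 -c "
from h import *
to([459.3,166.5,64],down(-6.7))"
```

```text
eef_pos: [458.7, 166.5, 73.9]
tool_rot: [[0.993, -0.005, 0.116], [-0.116, 0.002, 0.993], [-0.005, -1.0, 0.001]]
force: [-0.0, 0.3, -5.2]
opening: 43.8
eef_pos: [458.9, 166.5, 69.7]
tool_rot: [[0.993, -0.004, 0.116], [-0.116, 0.002, 0.993], [-0.004, -1.0, 0.001]]
force: [-0.0, -1.1, -5.8]
opening: 43.8
rot [-0.0004, 0.0001, -0.0014] lin [0.0006, 0.0076, 0.0001] mm 5.7
```

```bash
python3 -m handwheel '[{"rotation":[0,0,0],"linear":[0,0.001,0],"hand":0.3},{"rotation":[0,0,0],"linear":[0,0.002,0],"hand":0.3},{"rotation":[0,0,0],"linear":[0,0.003,0],"hand":0.3},{"rotation":[0,0,0],"linear":[0,0.004,0],"hand":0.3},{"rotation":[0,0,0],"linear":[0,0.004,0],"hand":0.3}]'|tail -4; python3 -m handwheel '[{"rotation":[0,0,0],"linear":[0,0.001,0],"hand":0.3},{"rotation":[0,0,0],"linear":[0,0.002,0],"hand":0.3},{"rotation":[0,0,0],"linear":[0,0.003,0],"hand":0.3},{"rotation":[0,0,0],"linear":[0,0.003,0],"hand":0.3},{"rotation":[0,0,0],"linear":[0,0.003,0],"hand":0.3}]'|tail -4
```

```text
eef_pos: [458.8, 166.5, 66.6]
tool_rot: [[0.993, -0.004, 0.116], [-0.116, 0.002, 0.993], [-0.005, -1.0, 0.001]]
force: [-0.1, 0.5, -5.1]
opening: 43.8
eef_pos: [458.9, 166.5, 64.4]
tool_rot: [[0.993, -0.004, 0.116], [-0.116, 0.002, 0.993], [-0.004, -1.0, 0.001]]
force: [0.5, -0.9, -4.6]
opening: 43.9
```

```bash
python3 -m handwheel '[{"rotation":[0,0,0],"linear":[0,0.001,0],"hand":0.3},{"rotation":[0,0,0],"linear":[0,0.002,0],"hand":0.3},{"rotation":[0,0,0],"linear":[0,0.002,0],"hand":0.3},{"rotation":[0,0,0],"linear":[0,0.002,0],"hand":0.3}]'|tail -4; python3 -m handwheel '[{"rotation":[0,0,0],"linear":[0,0.001,0],"hand":0.3},{"rotation":[0,0,0],"linear":[0,0.001,0],"hand":0.3},{"rotation":[0,0,0],"linear":[0,0.001,0],"hand":0.3}]'|tail -4
```

```text
eef_pos: [459.0, 166.5, 63.0]
tool_rot: [[0.993, -0.004, 0.116], [-0.116, 0.002, 0.993], [-0.004, -1.0, 0.001]]
force: [-0.3, 0.8, -5.1]
opening: 43.9
eef_pos: [459.0, 166.6, 62.9]
tool_rot: [[0.993, -0.004, 0.116], [-0.116, 0.002, 0.993], [-0.004, -1.0, 0.001]]
force: [-4.8, -1.0, 6.7]
opening: 43.8
```

Contact shows at z = 62.9, exactly the expected seated height. I'll press slightly more, then open to 55 mm (the terminals limit the opening).

```bash
python3 -m handwheel '[{"rotation":[0,0,0],"linear":[0,0.0006,0],"hand":0.3},{"rotation":[0,0,0],"linear":[0,0.0006,0],"hand":0.3}]'|tail -4; python3 -m handwheel '[{"rotation":[0,0,0],"linear":[0,0.0006,0],"hand":0.6},{"rotation":[0,0,0],"linear":[0,0.0006,0],"hand":0.6},{"rotation":[0,0,0],"linear":[0,0.0006,0],"hand":0.6},{"rotation":[0,0,0],"linear":[0,0.0006,0],"hand":0.6},{"rotation":[0,0,0],"linear":[0,0.0006,0],"hand":0.6}]'|tail -4; python3 -m handwheel '[{"rotation":[0,0,0],"linear":[0,-0.01,0],"hand":0.6},{"rotation":[0,0,0],"linear":[0,-0.03,0],"hand":0.6},{"rotation":[0,0,0],"linear":[0,-0.06,0],"hand":0.6},{"rotation":[0,0,0],"linear":[0,-0.12,0],"hand":0.6},{"rotation":[0,0,0],"linear":[0,-0.17,0],"hand":0.6}]'|tail -4
python3 - <<'E'
from h import *
import pickle
c=cam('wrist','pics/wrist5.png');pickle.dump(c,open('w5.pkl','wb'));st()
W=wcloud(c);x,y,z=np.moveaxis(W,-1,0)
m=(abs(z-19)<4)&(abs(x-459)<60)&(abs(y-167)<78)
Q=W[m];A=np.c_[Q[:,:2]-[459,167],np.ones(len(Q))];w=np.ones(len(Q),bool)
for _ in range(5):
    pl=np.linalg.lstsq(A[w],Q[w,2],rcond=None)[0];w=abs(Q[:,2]-A@pl)<1.5
print("plane",pl.round(4),m.sum(),cv2.minAreaRect(Q[w][:,:2].astype(np.float32)))
E
```

```text
eef_pos: [459.0, 166.6, 62.8]
tool_rot: [[0.993, -0.004, 0.116], [-0.116, 0.002, 0.993], [-0.004, -1.0, 0.001]]
force: [-7.6, -1.7, 9.2]
opening: 43.6
eef_pos: [459.0, 166.5, 61.3]
tool_rot: [[0.993, -0.004, 0.116], [-0.116, 0.002, 0.993], [-0.004, -1.0, 0.001]]
force: [-0.3, 0.4, -0.2]
opening: 55.2
eef_pos: [459.4, 166.3, 191.0]
tool_rot: [[0.993, -0.003, 0.116], [-0.116, 0.002, 0.993], [-0.004, -1.0, 0.002]]
force: [1.2, 0.2, 0.0]
opening: 55.0
11.75 p [463.3 166.8 198.1] R [[0.993, 0.008, 0.116], [-0.116, 0.003, 0.993], [0.008, -1.0, 0.004]] F [3.3 1.6 3.8] op 54.9
plane [3.00000e-04 6.00000e-04 1.80245e+01] 6504 ((459.7610168457031, 167.26492309570312), (151.0469207763672, 106.03559112548828), 83.28892517089844)
```

View pics/wrist5.png

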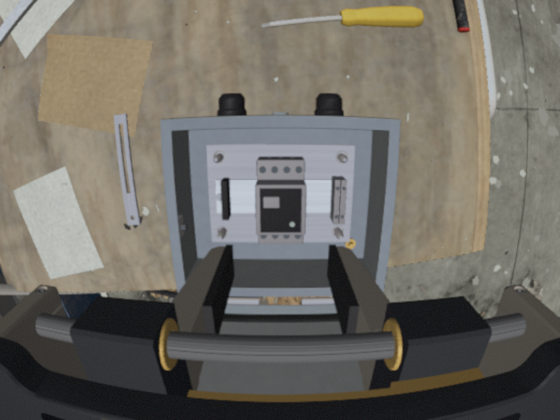

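The plate sits level and square: the four studs show through the holes at (218,158), (343,158), (221,234) and (338,233), and it's untouched by the fingers. Next is the lid edge: I'll check the predicted position against depth and plan the grasp.

```bash
cat >> h.py <<'E'
YB=np.radians(-6.7);EX=np.array([np.cos(YB),np.sin(YB),0]);EZ=np.array([0,0,1.])
HG=np.array([459.5,167,82.5])+86*EX-[0,0,0]
def lid(a,back=0,sg=1):
    u=-np.cos(a)*EX+np.sin(a)*EZ;n=np.sin(a)*EX+np.cos(a)*EZ
    y=-u;z=sg*n;return HG+163*u+7*n+back*u,np.c_[np.cross(y,z),y,z]
E
python3 - <<'E'
from h import *
print("pred edge",lid(1.8)[0].round(1),"top",lid(1.8,7)[0].round(1))
for n in("top","scene"):
    W=np.load(n+"0.npy");b=(W-HG)@np.c_[EX,np.cross(EZ,EX),EZ]
    with np.errstate(invalid='ignore'): m=(b[...,2]>155)&(b[...,2]<180)&(abs(b[...,0]-45)<40)&(abs(b[...,1])<115)
    Q=b[m];t=Q[Q[:,2]>160];print(n,m.sum(),"y range",np.percentile(Q[:,1],[1,99]).round(1),"top x pct",np.percentile(t[:,0],[2,50,98]).round(1),"z",np.percentile(t[:,2],[2,50,98]).round(1))
    with np.errstate(invalid='ignore'): k=(b[...,2]>25)&(b[...,2]<145)&(abs(b[...,0]-20)<50)&(abs(b[...,1])<70)
    K=b[k];print(" inner face angle",np.degrees(np.arctan2(1,np.polyfit(K[:,2],K[:,0],1)[0])).round(2),"x off",np.polyfit(K[:,2],K[:,0],1).round(2))
print(np.round(telemetry.get_state()["joint_pos"],1))
for sg in(1,-1):
    p,R=lid(1.8,0,sg);to(np.array([459,167,345]),R)
E
```

```text
pred edge [588.5 151.9 239.6] top [590.  151.7 246.5]
top 901 y range [-98.4  98. ] top x pct [36.  42.5 50.3] z [160.3 163.1 166.3]
 inner face angle 78.36 x off [ 0.21 13.15]
scene 786 y range [-101.5   95.8] top x pct [36.3 40.7 52.2] z [160.2 164.5 167.5]
 inner face angle 78.11 x off [ 0.21 14.23]
[ 5.600e+00 -2.000e+00  1.072e+02  1.000e-01  7.430e+01 -7.780e+01]
rot [-0.0602, 0.4978, 0.0582] lin [-0.0043, -0.196, 0.0004] mm 147.0
rot [0.0582, -0.4971, 0.0601] lin [-0.0043, -0.196, 0.0004] mm 147.0
```

```bash
python3 -m handwheel '[{"rotation":[0,0.04,0],"linear":[0,-0.06,0],"hand":0.6},{"rotation":[0,0.08,0],"linear":[0,-0.12,0],"hand":0.6},{"rotation":[0,0.12,0],"linear":[0,-0.18,0],"hand":0.6},{"rotation":[0,0.16,0],"linear":[0,-0.196,0],"hand":0.6},{"rotation":[0,0.2,0],"linear":[0,-0.196,0],"hand":0.6}]'|tail -4; python3 -c "
from h import *
p,R=lid(1.8,70);to([500,165,345],R)"
```

```text
eef_pos: [461.4, 166.2, 339.8]
tool_rot: [[0.732, 0.003, 0.682], [-0.682, 0.003, 0.732], [0.0, -1.0, 0.004]]
force: [-0.2, 0.1, -0.0]
opening: 54.9
rot [-0.0687, 0.2972, 0.0338] lin [0.0388, -0.0068, 0.034] mm 39.0
```

```bash
python3 -m handwheel '[{"rotation":[-0.069,0.297,0.034],"linear":[0.01,-0.007,0.01],"hand":0.6},{"rotation":[-0.069,0.297,0.034],"linear":[0.02,-0.007,0.02],"hand":0.6},{"rotation":[-0.069,0.297,0.034],"linear":[0.03,-0.007,0.03],"hand":0.6},{"rotation":[-0.069,0.297,0.034],"linear":[0.039,-0.007,0.034],"hand":0.6},{"rotation":[-0.069,0.297,0.034],"linear":[0.039,-0.007,0.034],"hand":0.6}]'|tail -4; python3 -c "
from h import *
p,R=lid(1.8,70);print(p);to(p,R)
print(np.round(telemetry.get_state()['joint_pos'],1))"
```

```text
eef_pos: [499.4, 164.8, 340.9]
tool_rot: [[0.09, -0.188, 0.978], [-0.996, 0.001, 0.092], [-0.019, -0.982, -0.187]]
force: [0.1, -0.3, -0.1]
opening: 55.2
[604.25960936 149.99465421 307.81608333]
rot [-0.0123, 0.0657, 0.0079] lin [0.0331, 0.017, 0.1432] mm 110.9
[  4.5   7.2  82.2   0.9 101.4  -0.6]
```

```bash
python3 -m handwheel '[{"rotation":[-0.012,0.066,0.008],"linear":[0.012,0.003,0.05],"hand":0.6},{"rotation":[-0.012,0.066,0.008],"linear":[0.022,0.008,0.1],"hand":0.6},{"rotation":[-0.012,0.066,0.008],"linear":[0.033,0.017,0.143],"hand":0.6},{"rotation":[-0.012,0.066,0.008],"linear":[0.033,0.017,0.143],"hand":0.6},{"rotation":[-0.012,0.066,0.008],"linear":[0.033,0.017,0.143],"hand":0.6}]'|tail -4
python3 - <<'E'
from h import *
p,R=lid(1.8,70);to(p,R)
c=cam('wrist','pics/wrist6.png');cam('scene','pics/scene6.png')
W=wcloud(c);b=(W-HG)@np.c_[EX,np.cross(EZ,EX),EZ]
with np.errstate(invalid='ignore'): m=(b[...,2]>157)&(b[...,2]<175)&(abs(b[...,0]-45)<30)&(abs(b[...,1])<105)
Q=b[m];print(m.sum(),np.percentile(Q,[2,50,98],axis=0).round(1).tolist())
to(lid(1.8,0)[0],R);st()
E
```

```text
eef_pos: [603.5, 150.7, 307.4]
tool_rot: [[-0.112, -0.225, 0.968], [-0.994, 0.026, -0.109], [-0.001, -0.974, -0.227]]
force: [-0.4, -0.3, 0.2]
opening: 55.2
rot [-0.0001, 0.0016, -0.0] lin [0.0009, -0.0008, 0.0009] mm 1.2
4879 [[39.2, -82.8, 160.7], [46.1, 22.2, 162.9], [52.6, 97.0, 164.9]]
rot [-0.0012, 0.0019, -0.0001] lin [0.0015, 0.095, 0.0016] mm 71.3
13.35 p [603.2 151.2 309.4] R [[-0.111, -0.222, 0.969], [-0.994, 0.026, -0.108], [-0.002, -0.975, -0.224]] F [0.3 0.8 0.1] op 55.1
```

View pics/wrist6.png

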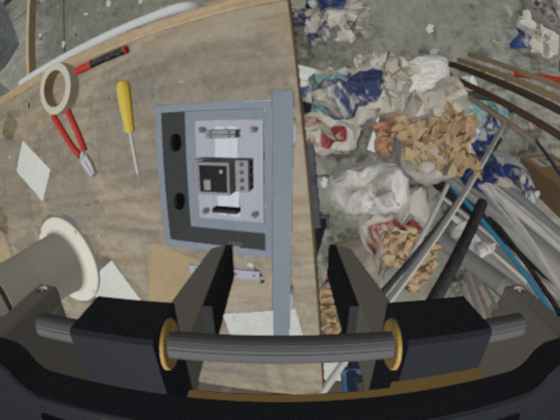

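Wrist view: the lid edge (column about 282) is centred between the fingers (about 222 and 338), and the plate sits in the box. I'll go down along the lid and close.

```bash
python3 -m handwheel '[{"rotation":[0,0.002,0],"linear":[0.001,0.03,0.0015],"hand":0.6},{"rotation":[0,0.002,0],"linear":[0.001,0.06,0.0015],"hand":0.6},{"rotation":[0,0.002,0],"linear":[0.001,0.08,0.0015],"hand":0.6},{"rotation":[0,0.002,0],"linear":[0.001,0.094,0.0015],"hand":0.6},{"rotation":[0,0.002,0],"linear":[0.001,0.094,0.0015],"hand":0.6}]'|tail -4; python3 -c "
from h import *
p,R=lid(1.8,0);to(p,R)"
```

```text
eef_pos: [587.9, 152.1, 238.3]
tool_rot: [[-0.117, -0.225, 0.967], [-0.993, 0.026, -0.114], [0.0, -0.974, -0.227]]
force: [-0.1, 0.5, -0.4]
opening: 55.1
rot [-0.0002, -0.0002, 0.0001] lin [0.0002, -0.0019, 0.0004] mm 1.4
```

```bash
python3 -m handwheel '[{"rotation":[0,0,0],"linear":[0,-0.001,0],"hand":0.1},{"rotation":[0,0,0],"linear":[0,-0.001,0],"hand":0.1},{"rotation":[0,0,0],"linear":[0,-0.001,0],"hand":0.1},{"rotation":[0,0,0],"linear":[0,-0.001,0],"hand":0.1},{"rotation":[0,0,0],"linear":[0,-0.001,0],"hand":0.1}]' 35|tail -4; python3 -m handwheel '[{"rotation":[0,0,0],"linear":[0,0,0],"hand":0.05},{"rotation":[0,0,0],"linear":[0,0,0],"hand":0.05}]'|tail -4
python3 - <<'E'
from h import *
s=telemetry.get_state();R=np.array(s["tool_rot"]);h=R.T@(HG-s["eef_pos"]);print("hinge in tool",h.round(1))
h[0]=0;h=np.array([0,163,-7.])
for d in(2,4,6,8,10,3,6,9,12,15):
    for sg in(1,):
        Q=Ro.from_rotvec([np.radians(d*sg),0,0]).as_matrix();print(d,"rot x",round(d*sg/180,4),"lin",((h-Q@h)/750).round(4))
E
```

```text
eef_pos: [589.3, 151.8, 240.0]
tool_rot: [[-0.118, -0.223, 0.968], [-0.993, 0.026, -0.115], [0.0, -0.974, -0.225]]
force: [0.7, 0.2, 0.3]
opening: 17.1
eef_pos: [588.8, 151.8, 240.0]
tool_rot: [[-0.118, -0.224, 0.967], [-0.993, 0.026, -0.115], [0.0, -0.974, -0.226]]
force: [-3.6, -0.5, 2.7]
opening: 13.7
hinge in tool [  0.  163.4  -7.5]
2 rot x 0.0111 lin [ 0.     -0.0002 -0.0076]
4 rot x 0.0222 lin [ 0.     -0.0001 -0.0152]
6 rot x 0.0333 lin [ 0.      0.0002 -0.0228]
8 rot x 0.0444 lin [ 0.      0.0008 -0.0303]
10 rot x 0.0556 lin [ 0.      0.0017 -0.0379]
3 rot x 0.0167 lin [ 0.     -0.0002 -0.0114]
6 rot x 0.0333 lin [ 0.      0.0002 -0.0228]
9 rot x 0.05 lin [ 0.      0.0012 -0.0341]
12 rot x 0.0667 lin [ 0.      0.0028 -0.0454]
15 rot x 0.0833 lin [ 0.      0.005  -0.0566]
```

The bar is gripped (13.7 mm). I'll swing the lid along its arc, 2 degrees per row.

```bash
python3 -m handwheel '[{"rotation":[0.0111,0,0],"linear":[0,-0.0002,-0.0076],"hand":0.05},{"rotation":[0.0222,0,0],"linear":[0,-0.0001,-0.0152],"hand":0.05},{"rotation":[0.0333,0,0],"linear":[0,0.0002,-0.0228],"hand":0.05},{"rotation":[0.0444,0,0],"linear":[0,0.0008,-0.0303],"hand":0.05},{"rotation":[0.0556,0,0],"linear":[0,0.0017,-0.0379],"hand":0.05}]'|tail -4; python3 -c "
from h import *
s=telemetry.get_state();R=np.array(s['tool_rot']);print('hinge in tool',(R.T@(HG-s['eef_pos'])).round(1),'a',np.degrees(np.arctan2(-R[2,1],R[:,1]@EX)).round(1))"
```

```text
eef_pos: [561.2, 155.1, 245.2]
tool_rot: [[-0.118, -0.05, 0.992], [-0.993, 0.006, -0.118], [0.0, -0.999, -0.05]]
force: [-0.6, -1.4, 1.5]
opening: 13.6
hinge in tool [  0.  163.3  -8.2] a 92.9
```

Forces are small and the arc holds. I'll continue: 15°, 15°, then the last 3°.

```bash
python3 -m handwheel '[{"rotation":[0.0167,0,0],"linear":[0,-0.0002,-0.0114],"hand":0.05},{"rotation":[0.0333,0,0],"linear":[0,0.0002,-0.0228],"hand":0.05},{"rotation":[0.05,0,0],"linear":[0,0.0012,-0.0341],"hand":0.05},{"rotation":[0.0667,0,0],"linear":[0,0.0028,-0.0454],"hand":0.05},{"rotation":[0.0833,0,0],"linear":[0,0.005,-0.0566],"hand":0.05}]'|tail -4;  python3 -m handwheel '[{"rotation":[0.0111,0,0],"linear":[0,-0.0002,-0.0076],"hand":0.05},{"rotation":[0.0222,0,0],"linear":[0,-0.0001,-0.0152],"hand":0.05},{"rotation":[0.0333,0,0],"linear":[0,0.0002,-0.0228],"hand":0.05},{"rotation":[0.0444,0,0],"linear":[0,0.0008,-0.0303],"hand":0.05},{"rotation":[0.0556,0,0],"linear":[0,0.0017,-0.0379],"hand":0.05}]'|tail -4;python3 -c "
from h import *
s=telemetry.get_state();R=np.array(s['tool_rot']);print('hinge in tool',(R.T@(HG-s['eef_pos'])).round(1),'a',np.degrees(np.arctan2(-R[2,1],R[:,1]@EX)).round(1))"
```

```text
eef_pos: [518.8, 160.0, 243.8]
tool_rot: [[-0.118, 0.209, 0.971], [-0.993, -0.025, -0.115], [0.0, -0.978, 0.211]]
force: [-1.4, -0.4, 2.3]
opening: 13.6
eef_pos: [491.5, 163.3, 236.8]
tool_rot: [[-0.118, 0.374, 0.92], [-0.993, -0.045, -0.109], [0.0, -0.926, 0.376]]
force: [-3.9, -1.4, 4.0]
opening: 14.0
hinge in tool [-1.000e-01  1.632e+02 -8.200e+00] a 67.9
```

```bash
python3 -m handwheel '[{"rotation":[0.0111,0,0],"linear":[0,-0.0002,-0.0076],"hand":0.05},{"rotation":[0.0222,0,0],"linear":[0,-0.0001,-0.0152],"hand":0.05},{"rotation":[0.0333,0,0],"linear":[0,0.0002,-0.0228],"hand":0.05},{"rotation":[0.0444,0,0],"linear":[0,0.0008,-0.0303],"hand":0.05},{"rotation":[0.0444,0,0],"linear":[0,0.0008,-0.0303],"hand":0.05}]'|tail -4;  python3 -m handwheel '[{"rotation":[0,0,0],"linear":[0,0,0],"hand":0.05},{"rotation":[0,0,0],"linear":[0,0,0],"hand":0.05},{"rotation":[0,0,0],"linear":[0,0,0],"hand":0.05},{"rotation":[0,0,0],"linear":[0,0,0],"hand":0.05},{"rotation":[0,0,0],"linear":[0,0,0],"hand":0.05}]'|tail -4;python3 - <<'E'
from h import *
s=telemetry.get_state();R=np.array(s['tool_rot']);print('hinge in tool',(R.T@(HG-s['eef_pos'])).round(1),'tool a',np.degrees(np.arctan2(-R[2,1],R[:,1]@EX)).round(1),'lid a', np.degrees(np.arctan2(s['eef_pos'][2]-82.5,-(s['eef_pos']-HG)@EX)+np.arctan2(7,163)).round(1))
c=cam('scene','pics/scene7.png');W=cloud(c);b=(W-HG)@np.c_[EX,np.cross(EZ,EX),EZ]
print(np.round(s['joint_velocities'],2),s['time'])
c=cam('wrist','pics/wrist7.png')
E
```

```text
eef_pos: [470.3, 165.7, 227.6]
tool_rot: [[-0.117, 0.498, 0.859], [-0.993, -0.06, -0.101], [0.001, -0.865, 0.501]]
force: [-3.1, -2.4, 2.4]
opening: 13.9
eef_pos: [471.2, 165.6, 228.0]
tool_rot: [[-0.118, 0.497, 0.86], [-0.993, -0.059, -0.102], [0.0, -0.866, 0.5]]
force: [-6.8, -1.0, 7.1]
opening: 13.7
hinge in tool [-1.000e-01  1.632e+02 -8.500e+00] tool a 60.0 lid a 65.4
[-0.06  0.08  0.04 -0.01  0.08  0.03] 17.05
```

View pics/scene7.png

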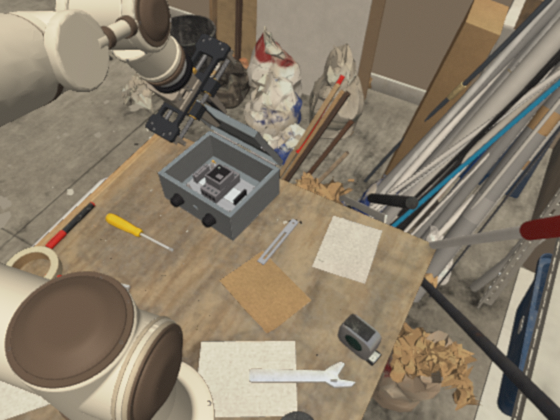

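Scene view: the lid is held forward at about (240,125) by the gripper, the plate is seated at about (215,178), and the stay (280,240), tape measure (358,335) and screwdriver (140,232) haven't moved. The tool says 60.0° and the edge position gives 65.4 − 4.9 = 60.5° (I had the wrong sign in the script's offset term). I'll check the lid once more by depth, then hand in.

Run:
```python
from h import *
from plant import sign_off
B=np.c_[EX,np.cross(EZ,EX),EZ];ok=[]
for n,f in(("scene",cloud),("wrist",wcloud)):
    W=f(cam(n));b=(W-HG)@B
    r=np.hypot(b[...,0],b[...,2]);a=np.degrees(np.arctan2(b[...,2],-b[...,0]))
    with np.errstate(invalid='ignore'): m=(r>40)&(r<145)&(abs(a-60)<15)&(abs(b[...,1])<95)
    K=b[m]
    if len(K)>100:
        p=np.polyfit(K[:,2],K[:,0],1)
        print(n,len(K),"lid face angle",np.degrees(np.arctan2(1,-p[0])).round(1))
    q=(W-[459.5,167,0])@B
    with np.errstate(invalid='ignore'): k=(abs(q[...,0])<50)&(abs(q[...,1])<73)&(abs(q[...,2]-19)<4)
    if k.sum()>50: print(n,"plate top z",np.median(q[...,2][k]).round(1),k.sum())
st()
s=telemetry.get_state()
if abs(s["opening"]-13.8)<1 and max(abs(np.array(s["joint_velocities"])))<.5: print("signing off",sign_off())
```

```text
scene 134 lid face angle 54.8
scene plate top z 19.9 383
wrist plate top z 17.9 4876
17.25 p [471.2 165.6 228. ] R [[-0.118, 0.497, 0.86], [-0.993, -0.059, -0.102], [0.0, -0.866, 0.5]] F [-6.9 -2.3  7. ] op 13.8
the job is handed in; nothing more can be done
signing off None
```

The plate is seated on its four studs and released. The lid is held in the gripper's fingers at about 60° open, and the job was handed in at about 17 s of the 61 s allowed. One camera reading of the lid angle disagrees with the others (see below), and the sign-off gave no verdict.

**Plate**
- It went down over the studs with no force showing until it reached the collars. Contact came at the expected height, and about 9 N was the highest upward reading before I let go.
- After I let go, the wrist camera showed it level and square with the box. It was centred at about (459.8, 167.3), against (459.5, 167) for the stud centre.
- Its top read 17.9 mm from the wrist camera and 19.9 mm from the scene camera, against a nominal 19 mm. Both are within the cameras' 2 mm calibration.

**Lid**
- The fingers grip the edge bar (13.8 mm opening) and the arm is still.
- The tool angle reads 60.0°, and the position of the edge relative to the hinge gives 60.5°.
- **Disagreement:** a fit to only 134 depth points in the scene image gave 54.8°, just under the 55° limit. I gave it little weight because the lid is mostly hidden in that view and stray points can mix in. The script signed off without checking that number, so I did not resolve it first.
- The wrist reads about 10 N, which is some strain in the grip on top of the lid's weight.

The stay, tape measure and screwdriver look unmoved in the last picture.

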